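# Clamp a test tile in the painting jig

### The job

Get the tile in the wooden jig ready for painting: with a fingertip push it along its slot until it sits fully home against the stop, then push the toggle clamp's handle over and down, past its dead point, until it snaps into lock with the foot on the tile. Only push: do not pick the tile up, do not press on the clamp's bar or foot instead of the handle, and leave the other things where they are.

Things in the scene. Friction and masses are not known exactly. Their poses are not given: they have to be found in the camera images.
- jig: Plywood tile jig, fixed to the table: board 230 mm long (its x from -130 to +100 mm), 104 mm wide, 12 mm thick. Origin on the table under the board; x is the direction in which the tile is pushed home, y across, z up. On the board a straight slot 64 mm wide along x between two rails 6 mm high and 14 mm wide (open at the -x end, slot floor = board top, z 12 mm) ends at a cross stop 6 mm high. Behind the stop a steel toggle clamp stands on the board, at y = 0.
- stop_face (a point): Foot of the middle of the stop's face that the tile must meet: jig x = +10 mm, y = 0, z = 12 mm (slot floor). Axes as the jig's.
- work_tile: Loose ivory test tile, 50 (its x) x 58 (its y) x 8 mm, about 52 g, flat in the jig's slot (3 mm play either side), 25 to 60 mm short of the stop. Origin at the centre of its underside; x and y nearly along the jig's. Home: origin at jig x = -15 mm.
- clamp_handle (a joint): Angle of the clamp's handle (rad): 0 open, as at the start (handle leans 56 degrees above level, pointing to the jig's +x and up); grows as the handle is pushed over towards +x and down; 0.90 locked (handle 4.6 degrees above level). Over-centre spring: dead point at 0.60; below it the handle springs back to 0, above it it snaps on to 0.90 by itself and stays. Starting it takes about 9 N square to the handle 85 mm from its pivot, falling to nothing at the dead point.
- handle_pivot (a point): Axis of the handle: jig x = +58 mm, y = 0, 43 mm above the table; the axis runs along the jig's y.
- handle_grip (a point): Point on the centre line of the handle's black round grip (18 mm thick, from 46 to 109 mm from the pivot; the handle is straight), 85 mm from the pivot. The open handle reaches 137 mm above the table. Moves with the handle.
- clamp_bar: Steel pressing bar of the clamp, 62 mm long, 10 mm wide, pointing to the jig's -x, over the stop; origin on its pivot (jig x +42 mm, 35 mm above the table). Raised 20 degrees while the clamp is open (its end about 62 mm above the table), driven level by the handle.
- clamp_foot: Sprung black rubber foot, 14 mm across, under the bar's end; origin at the centre of its underside. It hangs at jig x about -11 mm (-8 mm when locked), about 15 mm above the top of a tile while open; locked, it presses on a tile that is home with about 6 N.
- cup_pale: Bystander, loose on the table beside the jig: small unglazed pale bisque cup, 68 mm wide, 48 mm high. Origin at the centre of its underside.
- cup_terracotta: Bystander, loose on the table beside the jig: small terracotta-coloured bisque cup, 65 mm wide, 50 mm high. Origin at the centre of its underside.
- stilt: Bystander, loose on the table beside the jig: three-armed kiln stilt, about 55 mm, 13 mm high. Origin at the centre of its underside.
- tile_dark: Bystander, loose on the table beside the jig: spare dark test tile, 50 x 58 x 8 mm, lying on the table outside the jig. Origin at the centre of its underside.
- pot: Bystander, loose on the table beside the jig: small pigment pot with a white lid, 42 mm wide, 53 mm high. Origin at the centre of its underside.
- tape: Bystander, loose on the table: roll of masking tape lying flat, 105 mm across, 20 mm high. Origin at the centre of its underside.
- rib: Bystander, loose on the table: wooden rib lying flat, 52 x 112 x 9 mm. Origin at the centre of its underside.
Not all that is in view belongs to the job. There is more than one size of the work_tile; the one meant has the size given above.

How it is judged (in metres and radians):
On the way, in this order (a step that is already met when the one before it is completed fails the run):
1. the tile is home against the stop (x of work_tile in the frame of jig above -0.0175 m and angle between the x axis of work_tile and the x axis of jig, either way round below 0.06 rad), for 0.1 s.
2. the clamp's handle is locked (value of joint clamp_handle above 0.86 rad), for 0.2 s.
At the end, for the whole second after the job is handed in: The tile lies square (within 0.06 rad) in the slot within 2.5 mm of the stop, at rest, the handle is locked (joint above 0.86) and the foot presses on the tile with more than 2 N (all of step 1 and value of joint clamp_handle above 0.86 rad and contact force between clamp_foot and work_tile above 2 N and linear speed of work_tile below 0.01 m/s); the robot touches nothing.
It fails at once if the tile is lifted (7 mm off the slot floor) or tipped (0.2 rad) (height (world z) of work_tile above 0.019 m or angle between work_tile's own z axis and vertical above 0.2 rad).
It fails at once if the robot presses on the clamp's bar or foot with more than 6 N (contact force between any of the fingers, the arm and clamp_bar above 6 N or contact force between any of the fingers, the arm and clamp_foot above 6 N).
It fails at once if a bystander is displaced by more than 30 mm (distance of any of cup_pale, cup_terracotta, stilt, tile_dark, pot, tape, rib from where it was at the start of the episode above 0.03 m).
It also fails if it takes over 45 s, if anything falls off the work surface, if the arm or the gripper's body presses on something with over 40 N, if the wrist force passes 120 N, or if a joint passes its speed limit or range.

### The arm

A 6-joint arm with a two-finger parallel gripper is mounted at the origin on a cart in front of the work surface, level with it; the furniture and walls round the work are solid. World frame = base frame: x ahead of the robot, y to its left, z up, the work surface at z = 0. Lengths are in m, angles in degrees, forces in N, time in s.
With the tool pointing down it reaches from about 0.4 to 0.825 m from the base axis. Payload 7 kg.
Tool frame: the origin (TCP) lies midway between the tips of the shut fingers; the grasp point (between the pads) lies r.grip_depth behind it (r.grip_depth is the distance from the TCP to the grasp point, in m); z points along the fingers, y is the direction in which the jaws open and shut (so a half turn about z gives the same grasp; the last joint's range is limited). The gripper opens to 88 mm and grips with 3 to 60 N. Pads are 19 mm wide; open, the fingers measure 130 mm over their backs; the gripper's body (78 mm by 193 mm) begins 47 mm behind the grasp point.
Start: joints at [-50.185, 20.546, 0.682, 0, -70.136, -16.507], TCP at [0.267, -0.62, 0.227] pointing down, gripper open.
Joint ranges: [-176.03, 176.03], [-82.01, 121.73], [-58.28, 71.71], [-173.87, 95.51], [-174.79, -0.11], [-173.66, 173.66]. Speed limits (degrees/s): [136.94, 136.94, 172.46, 180, 180, 180].

### API

Orientations are given as [roll, pitch, yaw] about the fixed x, y, z axes, in that order (R = Rz(yaw) Ry(pitch) Rx(roll)).
In Python, from plant import r, imaging, close_job gives the robot as it stands.
- The arm moves only by the tool step_arm, never from a script. Its argument "commands" is a list of rows, each a list of 2 entries, a list of its own where there are three numbers: the shift along the tool's x, y, z in mm, then the turn about the tool's z in degrees. In form: [[[x, y, z], twist], ...]. A call has 1 to 20 rows; each row shifts and turns the commanded pose from where the row before left it, along the tool's axes as they then stand; what a row does not reach is not made up. A row lasts 1/8 s, in which the tool goes at most 62.5 mm and 10.7 degrees, less where a joint would pass 70% of its speed; a pose out of reach is approached as far as the arm can. A call with a gripper value outside its range is refused whole. "gripper" is the closure, from 0 (fully open) to 1 (shut), set as the call begins (left out, the last holds). The fingers move at their own pace and stop on an object; "grip_force" is the grip in N (left out, the last holds). Time passes only in rows, so rows that do not move let the fingers close. It gives the time, the measured TCP pose, the force and the opening at its end, in the units of the state.
- r.get_state(): the state, without advancing time (a new reading comes with each control period).
- imaging.capture(name): name is "side" or "top"; returns a dict with "img" (384x512x3 uint8, red, green, blue), "z_map" (384x512 float32, m along the optical axis (not along the pixel's ray), 0 where there is no reading), "vfov" (degrees; the focal length in pixels is half the picture's height over the tangent of half this angle, whatever the lens; pixels are square), "cx", "cy" (the principal point, pixels), "D" ([k1, k2, p1, p2, k3] as OpenCV has them; the pictures are not rectified), "extrinsics" (4x4, takes a point from camera to world coordinates). Camera axes: x right, y down, z forward; pixel columns grow to the right and rows downward; lengths in m; the calibration is good to about 2 mm. A picture is of the moment at which its call begins.
- close_job(): hands the job in, once; it reports no verdict.
The state is a dict: "time_s": time; "joints": joint angles; "qd": joint speeds; "joint_torque": joint torques, N m; "tcp_pos": TCP position; "eef_rot": TCP orientation; "contact_force": force on the tool from outside, world axes, zero at the start; "moment": the same for the moment, N m; "gripper_width": finger opening in m.
Only numpy, scipy, OpenCV 4.12 (cv2) and the standard library are available. Lean on these libraries where they do the work, as an engineer would, in place of code of your own. Each camera call takes 0.05 s, during which the arm holds its last target.

## Working session

There is one attempt and no reset: what is moved stays moved. The work goes in short steps, Python scripts to look and compute and a tool call to move; the robot and the scene stay as the last step left them, time stands still between calls to the robot, and variables do not carry over. Pictures are saved under pics/ and viewed, and the job is handed in when it is done.

Besides the shell and the picture viewer there is one more tool, called after "Call:" as name([rows], argument=value, ...), one row to a line, values as JSON. step_arm: Moves the arm, as the interface text tells. Its arguments: {"type":"object","properties":{"commands":{"type":"array","items":{"type":"array"}},"gripper":{"type":"number"},"grip_force":{"type":"number"}},"required":["commands"]}

```bash
mkdir -p pics; ls
python3 - <<'E'
from plant import r, imaging
import cv2,numpy as np
s=r.get_state();print({k:np.round(v,3) for k,v in s.items()}, r.grip_depth)
for n in("top","side"):
    c=imaging.capture(n);cv2.imwrite(f"pics/{n}0.png",c["img"][:,:,::-1]);np.savez(f"{n}0.npz",**c)
    print(n,c["vfov"],c["cx"],c["cy"],c["D"],np.round(c["extrinsics"],3).tolist())
E
```

```text
pics
{'time_s': np.float64(0.0), 'joints': array([-5.0184e+01,  2.0592e+01,  6.3300e-01, -2.0000e-02, -7.0138e+01,
       -1.6507e+01]), 'qd': array([ 0.037, -0.02 ,  0.06 , -0.025, -0.018,  0.001]), 'joint_torque': array([ 1.0000e-03, -5.8271e+01,  2.9306e+01,  6.9970e+00,  7.0000e-03,
       -0.0000e+00]), 'tcp_pos': array([ 0.267, -0.619,  0.226]), 'eef_rot': array([ 1.79903e+02, -9.00000e-03, -1.56698e+02]), 'contact_force': array([0.143, 0.029, 0.022]), 'moment': array([0.025, 0.06 , 0.017]), 'gripper_width': np.float64(0.088)} 0.0188
top 43.94200867430239 259.3370889256456 185.74198726046535 [-0.20404224  0.          0.          0.          0.        ] [[0.002, -0.998, 0.063, 0.487], [-1.0, -0.004, -0.026, 0.016], [0.026, -0.063, -0.998, 1.338], [0.0, 0.0, 0.0, 1.0]]
side 53.27349046611785 255.81116299422447 189.2514229259284 [0.01506989 0.         0.         0.         0.        ] [[-0.853, -0.208, 0.479, 0.099], [-0.523, 0.331, -0.786, 0.755], [0.005, -0.92, -0.391, 0.458], [0.0, 0.0, 0.0, 1.0]]
```

View pics/top0.png

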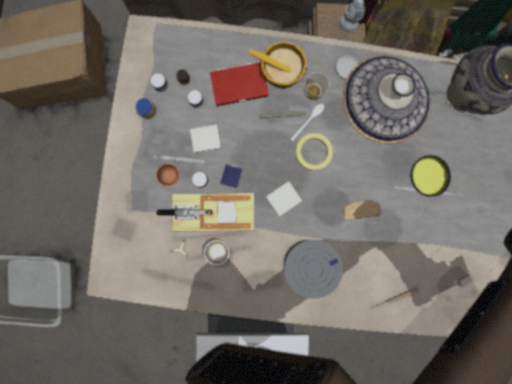

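View pics/side0.png

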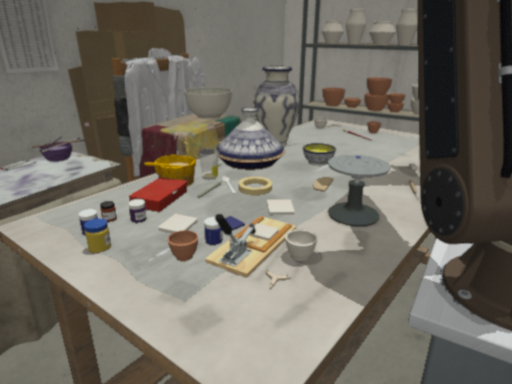

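```bash
cat > h.py <<'E'
import numpy as np,cv2
def load(f): return dict(np.load(f))
def K(c):
    f=c["img"].shape[0]/2/np.tan(np.radians(c["vfov"])/2); return np.array([[f,0,c["cx"]],[0,f,c["cy"]],[0,0,1.]])
def ray(c,uv):
    p=cv2.undistortPoints(np.array(uv,float).reshape(-1,1,2),K(c),c["D"]).reshape(-1,2)
    return np.c_[p,np.ones(len(p))]
def onz(c,uv,z):
    d=ray(c,uv)@c["extrinsics"][:3,:3].T; o=c["extrinsics"][:3,3]
    return o+d*((z-o[2])/d[:,2])[:,None]
def proj(c,P):
    E=np.linalg.inv(c["extrinsics"]); P=np.asarray(P,float).reshape(-1,3)
    return cv2.projectPoints(P,cv2.Rodrigues(E[:3,:3])[0],E[:3,3],K(c),c["D"])[0].reshape(-1,2)
def cloud(c):
    h,w=c["z_map"].shape; u,v=np.meshgrid(np.arange(w),np.arange(h))
    P=ray(c,np.c_[u.ravel(),v.ravel()])*c["z_map"].reshape(-1,1)
    return (P@c["extrinsics"][:3,:3].T+c["extrinsics"][:3,3]).reshape(h,w,3)
E
python3 - <<'E'
from h import *
c=load("top0.npz");im=c["img"][:,:,::-1]
cv2.imwrite("pics/topz.png",cv2.resize(im[160:270,140:310],None,fx=4.7,fy=4.7,interpolation=cv2.INTER_CUBIC))
c=load("side0.npz");im=c["img"][:,:,::-1]
cv2.imwrite("pics/sidez.png",cv2.resize(im[190:300,160:330],None,fx=4.7,fy=4.7,interpolation=cv2.INTER_CUBIC))
E
```

```text
(no output)
```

View pics/topz.png

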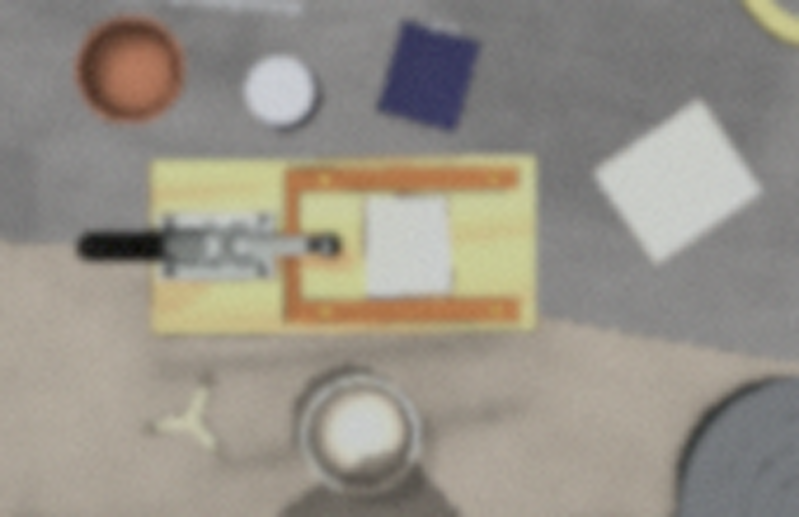

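View pics/sidez.png

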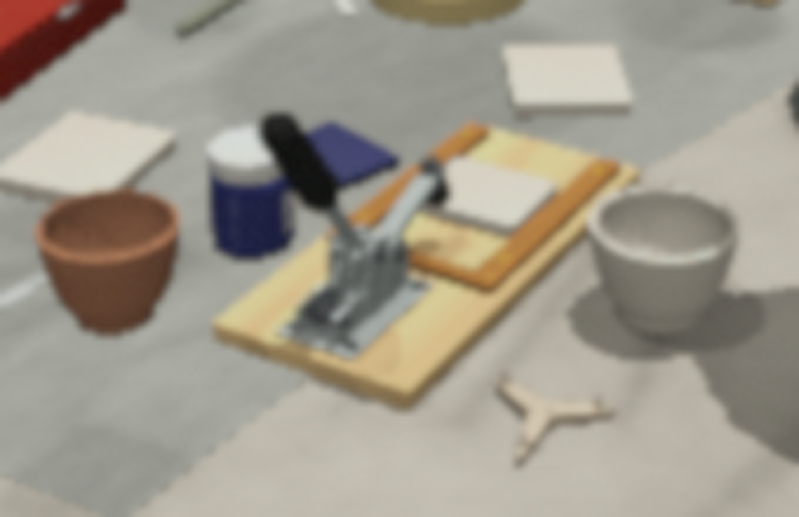

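Run:
```python
from h import *
c=load("top0.npz")
def px(p): return (np.array(p)+.5)/4.7-.5+[140,160]
cor=px([(151,158),(537,155),(537,329),(152,333)])
W=onz(c,cor,0.012);print(W.round(4));print([np.linalg.norm(W[i]-W[(i+1)%4]).round(4) for i in range(4)])
J=np.array([[.1,-.052],[-.13,-.052],[-.13,.052],[.1,.052]]) # +x left in img(world +y); y = z x x -> world -x
J[:,1]=[-.052,-.052,.052,.052]
a=W[:,:2]
def fit(J,a):
    H=(J-J.mean(0)).T@(a-a.mean(0));th=np.arctan2(H[0,1]-H[1,0],H[0,0]+H[1,1])
    R=np.array([[np.cos(th),-np.sin(th)],[np.sin(th),np.cos(th)]]);t=a.mean(0)-R@J.mean(0);return th,R,t
th,R,t=fit(J,a);print(np.degrees(th),t,((J@R.T+t)-a).round(4))
print("other objs jig frame:")
for n,p,z in[("tileTL",(368,193),.02),("tileTR",(451,193),.02),("tileBR",(451,297),.02),("tileBL",(367,297),.02),("handletip",(85,245),.12),("foot",(325,245),.06),("stopouter",(285,170),.018),("stopinner",(300,200),.018),("railtopin",(400,190),.018),("railbotin",(400,299),.018),("railend",(519,180),.018),("cup",(362,432),.048),("pot",(281,91),.053),("stilt",(193,422),.01),("tc",(130,70),.05),("dark",(430,75),.008)]:
    w=onz(c,[px(p)],z)[0];print(n,w.round(4),(R.T@(w[:2]-t)).round(4))
cl=cloud(c)
for p in[(300,250),(200,185),(340,180),(410,245),(500,245),(85,245),(320,245),(60,300)]:
    q=px(p).round().astype(int);print(p,cl[q[1]-1:q[1]+2,q[0]-1:q[0]+2].reshape(-1,3).mean(0).round(4))
s=load("side0.npz")
# check in side
def jw(x,y,z): return np.r_[R@[x,y]+t,z]
im=s["img"][:,:,::-1].copy()
big=cv2.resize(im[190:300,160:330],None,fx=4.7,fy=4.7,interpolation=cv2.INTER_CUBIC)
pts=[jw(.1,-.052,.012),jw(.1,.052,.012),jw(-.13,.052,.012),jw(-.13,-.052,.012),jw(.058,0,.043),jw(.058+.109*np.cos(np.radians(56)),0,.043+.109*np.sin(np.radians(56))),jw(.01,0,.012),jw(.042,0,.035)]
for p in proj(s,pts):
    q=((p-[160,190]+.5)*4.7-.5).round().astype(int);cv2.circle(big,tuple(q.tolist()),4,(0,0,255),-1)
cv2.imwrite("pics/chk.png",big)
```

```text
[[ 0.5492  0.2265  0.012 ]
 [ 0.552  -0.0033  0.012 ]
 [ 0.4489 -0.0036  0.012 ]
 [ 0.4453  0.2249  0.012 ]]
[np.float64(0.2298), np.float64(0.1031), np.float64(0.2285), np.float64(0.104)]
90.75448016438962 [0.49866738 0.12608557] [[ 0.0001  0.0003]
 [ 0.0004  0.0001]
 [-0.0005 -0.0009]
 [ 0.0001  0.0005]]
other objs jig frame:
tileTL [0.5288 0.0963 0.02  ] [-0.0302 -0.0297]
tileTR [0.529  0.0474 0.02  ] [-0.0791 -0.0293]
tileBR [0.4678 0.0471 0.02  ] [-0.0786  0.0319]
tileBL [0.4676 0.0965 0.02  ] [-0.0291  0.0315]
handletip [0.4964 0.2453 0.12  ] [0.1192 0.0007]
foot [0.4977 0.1183 0.06  ] [-0.0078  0.001 ]
stopouter [0.5422 0.1457 0.018 ] [ 0.019  -0.0438]
stopinner [0.5246 0.1366 0.018 ] [ 0.0102 -0.026 ]
railtopin [0.5307 0.0776 0.018 ] [-0.0489 -0.0314]
railbotin [0.4665 0.0772 0.018 ] [-0.0485  0.0328]
railend [0.5369 0.0073 0.018 ] [-0.1192 -0.0367]
cup [0.3903 0.0974 0.048 ] [-0.0273  0.1087]
pot [0.5863 0.145  0.053 ] [ 0.0178 -0.0879]
stilt [0.3926 0.2004 0.01  ] [0.0757 0.1051]
tc [0.5985 0.2335 0.05  ] [ 0.1061 -0.1012]
dark [0.5997 0.0606 0.008 ] [-0.0668 -0.1002]
(300, 250) [0.4943 0.1356 0.0394]
(200, 185) [0.5333 0.1975 0.011 ]
(340, 180) [0.5362 0.1129 0.0179]
(410, 245) [0.4976 0.0709 0.0209]
(500, 245) [0.4978 0.0184 0.0134]
(85, 245) [0.4956 0.2417 0.1348]
(320, 245) [0.4959 0.1088 0.201 ]
(60, 300) [4.654e-01 2.838e-01 3.000e-04]
```

View pics/chk.png

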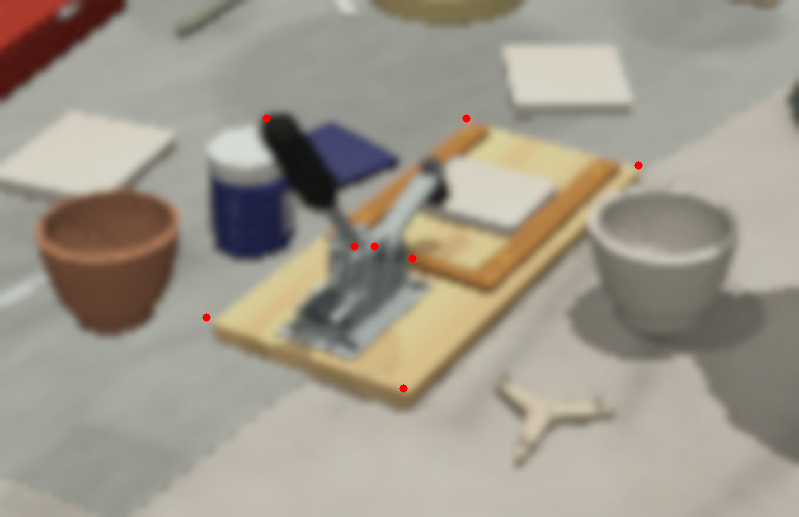

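Run:
```python
from h import *
cl=cloud(load("top0.npz")); 
for u,v in[(313,268),(290,268),(335,268),(313,245)]: print(cl[v,u].round(3))
z=cl[...,2]; m=(cl[...,0]>.15)&(cl[...,0]<.75)&(abs(cl[...,1])<.6)&(load("top0.npz")["z_map"]>0)&(z>.1)
for y in np.arange(-.6,.4,.05):
    k=m&(abs(cl[...,1]-y)<.025)
    if k.any(): print(y.round(2),z[k].max().round(3),cl[...,0][k].min().round(2),cl[...,0][k].max().round(2))
```

```text
[ 0.356 -0.15   0.148]
[ 0.356 -0.093  0.145]
[ 0.355 -0.207  0.143]
[ 0.414 -0.151  0.144]
-0.45 0.603 0.41 0.46
-0.4 0.688 0.36 0.75
-0.35 0.746 0.24 0.75
-0.3 0.755 0.25 0.34
-0.25 0.756 0.25 0.37
-0.2 0.719 0.25 0.42
-0.15 0.154 0.28 0.43
-0.1 0.807 0.28 0.42
-0.05 0.806 0.25 0.3
0.0 0.696 0.21 0.26
0.05 0.574 0.17 0.22
0.1 0.452 0.15 0.18
0.2 0.119 0.49 0.5
0.25 0.139 0.49 0.5
```

Call:
step_arm([
  [[0,0,-40],0],
  [[0,0,-50],-9],
  [[0,0,-50],-9.5],
  [[0,0,0],-10],
  [[0,0,0],-10],
  [[0,0,0],-10],
  [[0,0,0],-10],
  [[0,0,0],-9],
  [[0,0,0],0],
  [[0,0,0],0],
], gripper=1, grip_force=20)

```text
time_s: 1.35
tcp_pos: [0.267, -0.6198, 0.3663]
eef_rot: [180.0, 0.0, -89.4]
contact_force: [0.3, 0.5, -0.1]
gripper_width: 0.0007
```

Call:
step_arm([
  [[-25,-10,0],0],
  [[-45,-17,0],0],
  [[-45,-17,0],0],
  [[-45,-17,0],0],
  [[-45,-17,0],0],
  [[-45,-17,0],0],
  [[-45,-17,0],0],
  [[-45,-17,0],0],
  [[-45,-17,0],0],
  [[-45,-17,0],0],
  [[-45,-17,0],0],
  [[-45,-17,0],0],
  [[-45,-17,0],0],
  [[-45,-17,0],0],
  [[-25,-10,0],0],
  [[0,0,0],0],
  [[0,0,0],0],
  [[0,0,0],0],
])

```text
time_s: 3.6
tcp_pos: [0.4988, 0.0177, 0.3668]
eef_rot: [-180.0, 0.0, -89.3]
contact_force: [0.2, -0.8, -0.8]
gripper_width: 0.0004
```

Run:
```python
from plant import r
s=r.get_state();print(s["tcp_pos"].round(4),s["eef_rot"].round(2),s["joints"].round(1),s["contact_force"].round(2))
import numpy as np
th=np.radians(90.754);R=np.array([[np.cos(th),-np.sin(th)],[np.sin(th),np.cos(th)]]);print(R.T@(s["tcp_pos"][:2]-[.4987,.1261]))
```

```text
[0.4988 0.0177 0.3668] [-179.98    0.    -89.28] [ 24.6   0.   -6.8   0.  -83.1 -23.9] [ 0.19 -0.82 -0.76]
[-0.10842323  0.00130145]
```

Call:
step_arm([
  [[0,-1,40],0],
  [[0,0,55],0],
  [[0,0,55],0],
  [[0,0,55],0],
  [[0,0,50],0],
  [[0,0,30],0],
  [[0,0,20],0],
  [[0,0,10],0],
  [[0,0,0],0],
  [[0,0,0],0],
])

```text
time_s: 4.85
tcp_pos: [0.5007, 0.0185, 0.0525]
eef_rot: [-179.9, 0.0, -89.2]
contact_force: [-0.0, -0.5, 0.4]
gripper_width: 0.0003
```

```bash
cat > look.py <<'E'
import sys
from plant import r, imaging
from h import *
k=sys.argv[1]
for n,(v0,u0) in dict(top=(160,140),side=(170,160)).items():
    c=imaging.capture(n);np.savez(f"{n}{k}.npz",**c)
    cv2.imwrite(f"pics/{n}{k}.png",cv2.resize(c["img"][v0:v0+110,u0:u0+170,::-1],None,fx=4.7,fy=4.7,interpolation=cv2.INTER_CUBIC))
s=r.get_state();p=s["tcp_pos"]
th=np.radians(90.754);R=np.array([[np.cos(th),-np.sin(th)],[np.sin(th),np.cos(th)]]);print(s["time_s"],"jig",(R.T@(p[:2]-[.4987,.1261])).round(4),p[2].round(4),s["eef_rot"].round(2),s["contact_force"].round(2))
E
python3 look.py 1
```

```text
4.95 jig [-0.1075 -0.0006] 0.0525 [-1.799e+02  4.000e-02 -8.920e+01] [-0.51  0.45 -0.62]
```

View pics/side1.png

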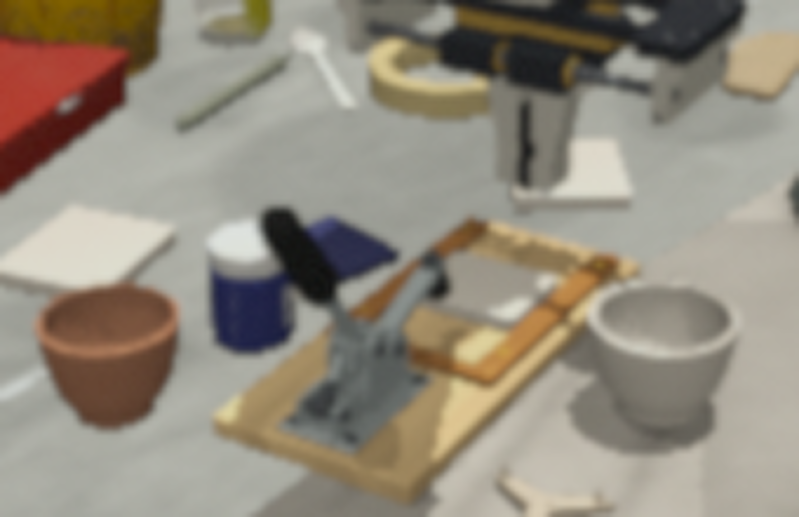

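View pics/top1.png

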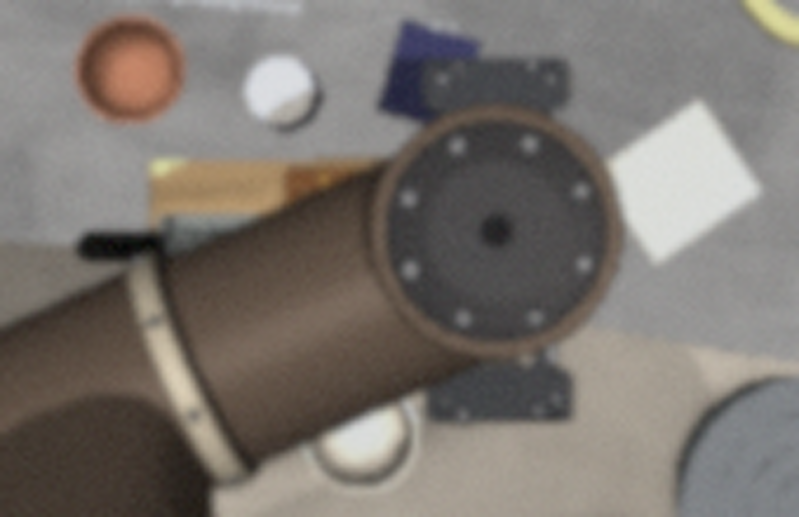

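Run:
```python
from h import *
cl=cloud(load("top1.npz"))
for p in[(495,232),(300,260),(180,330),(60,400),(145,270),(190,320),(250,210)]:
    q=((np.array(p)+.5)/4.7-.5+[140,160]).round().astype(int);print(p,cl[q[1],q[0]].round(3))
```

```text
(495, 232) [0.499 0.019 0.494]
(300, 260) [0.488 0.096 0.472]
(180, 330) [0.461 0.141 0.473]
(60, 400) [0.433 0.188 0.479]
(145, 270) [0.484 0.159 0.456]
(190, 320) [0.464 0.138 0.473]
(250, 210) [0.519 0.167 0.01 ]
```

Call:
step_arm([
  [[0,0,10],0],
  [[0,0,12],0],
  [[0,0,10],0],
  [[0,0,4],0],
  [[0,0,0],0],
  [[0,0,0],0],
])

```text
time_s: 5.7
tcp_pos: [0.5003, 0.0185, 0.0157]
eef_rot: [-180.0, 0.0, -89.2]
contact_force: [0.2, -0.2, -0.1]
gripper_width: 0.0003
```

```bash
python3 look.py 2
```

```text
5.8 jig [-0.1076 -0.0002] 0.0159 [-1.7996e+02  1.0000e-02 -8.9190e+01] [ 0.02 -0.57  0.02]
```

View pics/side2.png

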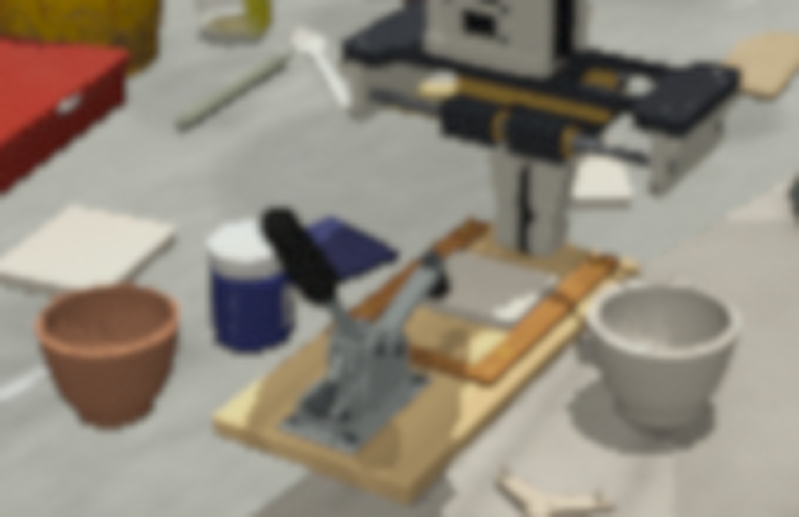

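Call:
step_arm([
  [[-4,0,0],0],
  [[-4,0,0],0],
  [[-4,0,0],0],
  [[-4,0,0],0],
  [[-4,0,0],0],
  [[-4,0,0],0],
  [[-4,0,0],0],
  [[-4,0,0],0],
  [[-4,0,0],0],
  [[-4,0,0],0],
  [[-4,0,0],0],
  [[-4,0,0],0],
  [[-3,0,0],0],
  [[0,0,0],0],
])

```text
time_s: 7.55
tcp_pos: [0.4994, 0.0697, 0.0156]
eef_rot: [-180.0, 0.0, -89.2]
contact_force: [-0.7, 1.1, -0.2]
gripper_width: 0.0003
```

```bash
python3 look.py 3
```

```text
7.65 jig [-0.0566  0.0001] 0.0156 [-180.      0.    -89.18] [ 0.45  0.89 -0.35]
```

View pics/side3.png

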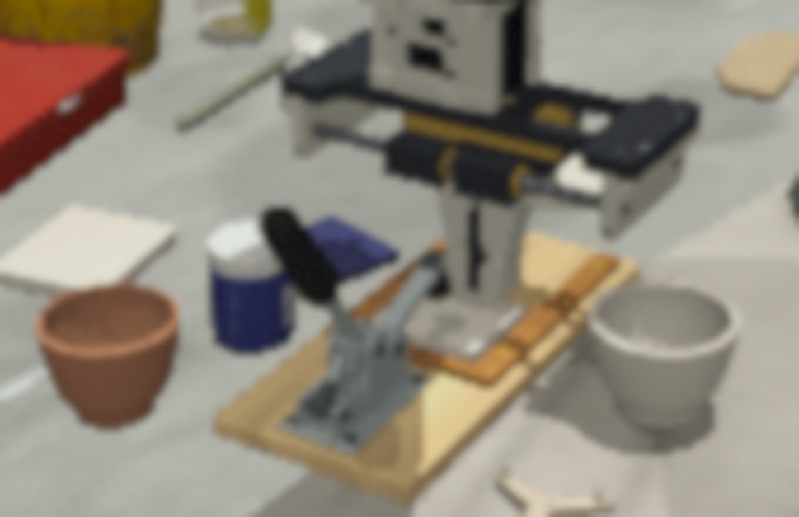

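Call:
step_arm([
  [[-2,0,0],0],
  [[-2,0,0],0],
  [[-1,0,0],0],
  [[-1,0,0],0],
  [[0,0,0],0],
  [[0,0,0],0],
])

```text
time_s: 8.4
tcp_pos: [0.4993, 0.0753, 0.0155]
eef_rot: [180.0, -0.0, -89.2]
contact_force: [1.3, -2.6, 0.3]
gripper_width: 0.0004
```

Call:
step_arm([
  [[-1,0,0],0],
  [[-1,0,0],0],
  [[0,0,0],0],
  [[0,0,0],0],
])

```text
time_s: 8.9
tcp_pos: [0.4991, 0.0757, 0.0156]
eef_rot: [179.9, -0.1, -89.2]
contact_force: [4.9, -13.4, 0.9]
gripper_width: 0.0005
```

Call:
step_arm([
  [[2,0,0],0],
  [[6,0,0],0],
  [[10,0,0],0],
  [[10,0,-10],0],
  [[0,0,-40],0],
  [[0,0,-55],0],
  [[0,0,-55],0],
  [[0,0,-20],0],
  [[0,0,0],0],
  [[0,0,0],0],
])

```text
time_s: 10.15
tcp_pos: [0.499, 0.049, 0.195]
eef_rot: [180.0, 0.0, -89.2]
contact_force: [1.1, -0.4, 0.0]
gripper_width: 0.0004
```

```bash
python3 look.py 4
```

```text
10.25 jig [-0.0771  0.0008] 0.1945 [ 1.7989e+02 -4.0000e-02 -8.9210e+01] [0.01 0.25 0.28]
```

View pics/side4.png

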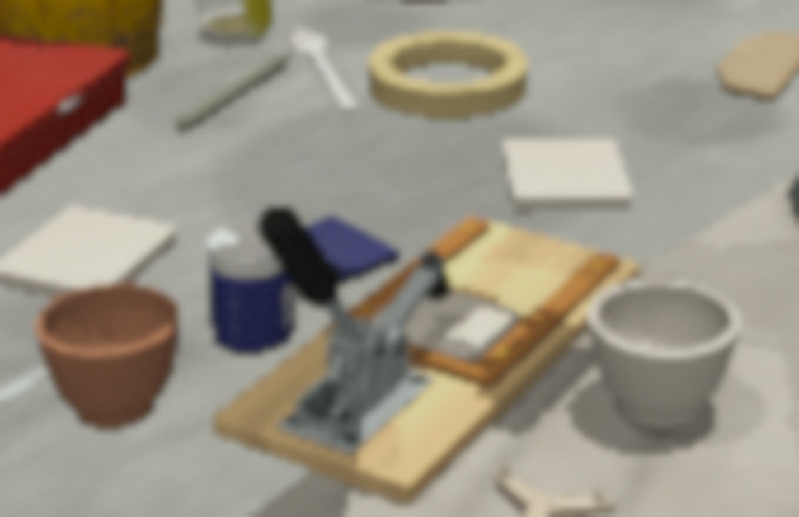

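Call:
step_arm([
  [[-20,0,0],0],
  [[-40,0,0],0],
  [[-40,0,0],0],
  [[-30,0,0],0],
  [[-17,0,15],0],
  [[0,0,25],0],
  [[0,0,20],0],
  [[0,0,9],0],
  [[0,0,0],0],
  [[0,0,0],0],
])

```text
time_s: 11.5
tcp_pos: [0.4979, 0.1964, 0.127]
eef_rot: [-180.0, 0.0, -89.2]
contact_force: [-0.1, -0.5, 1.2]
gripper_width: 0.0005
```

```bash
python3 look.py 5
```

```text
11.6 jig [ 0.0705 -0.0002] 0.1273 [-1.7994e+02  5.0000e-02 -8.9200e+01] [ 0.58 -0.09  0.2 ]
```

View pics/side5.png

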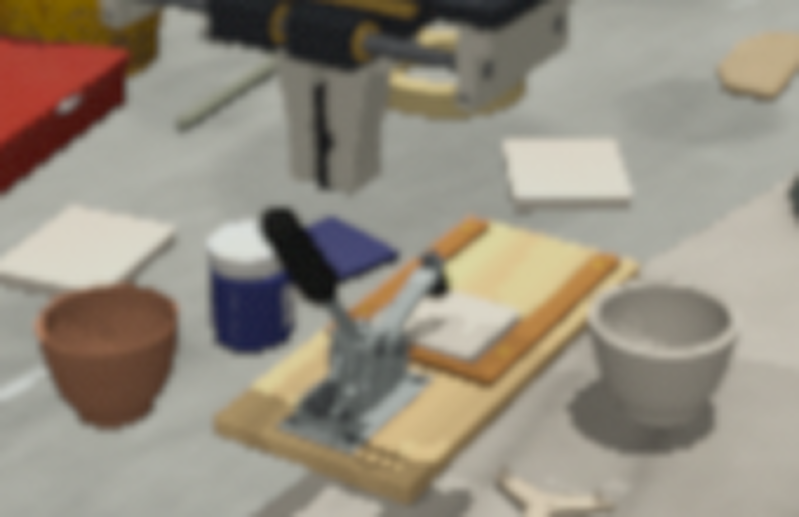

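Call:
step_arm([
  [[-5,0,4.3],0],
  [[-5,0,4.3],0],
  [[-5,0,4.3],0],
  [[-4.8,0,2.9],0],
  [[-4.8,0,2.9],0],
  [[-4.4,0,3.6],0],
  [[-4.4,0,3.6],0],
  [[0,0,0],0],
])

```text
time_s: 12.6
tcp_pos: [0.497, 0.2296, 0.1005]
eef_rot: [180.0, -0.1, -89.2]
contact_force: [0.9, -3.6, 4.5]
gripper_width: 0.0004
```

```bash
python3 look.py 6
```

```text
12.7 jig [0.1034 0.0003] 0.1007 [ 1.7998e+02 -5.0000e-02 -8.9180e+01] [-0.17 -2.97  3.35]
```

View pics/side6.png

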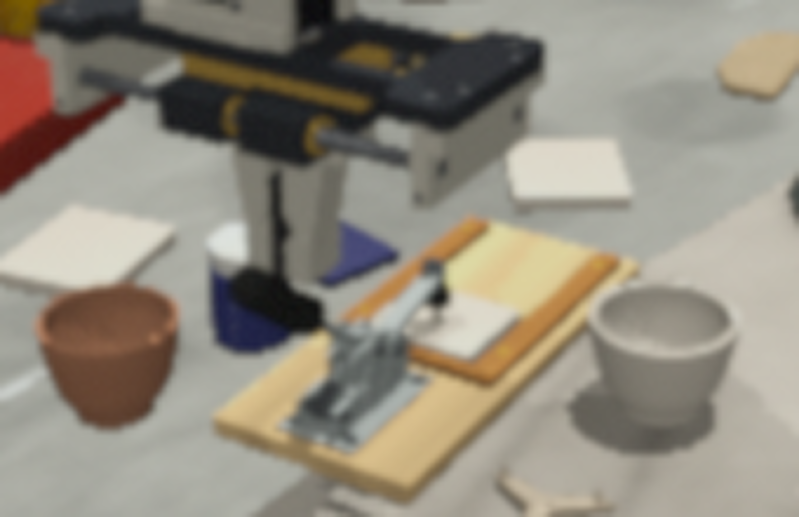

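Call:
step_arm([
  [[-3.7,0,4.1],0],
  [[-3.7,0,4.1],0],
  [[-3.2,0,4.6],0],
  [[-3.2,0,4.6],0],
  [[-2.5,0,5],0],
  [[-2.5,0,5],0],
  [[-1.5,0,4],0],
  [[0,0,0],0],
  [[0,0,0],0],
  [[0,0,0],0],
])

```text
time_s: 13.95
tcp_pos: [0.4969, 0.2501, 0.0695]
eef_rot: [-180.0, 0.0, -89.2]
contact_force: [-0.5, -1.3, 0.2]
gripper_width: 0.0008
```

```bash
python3 look.py 7
```

```text
14.05 jig [0.124  0.0002] 0.0695 [-1.7999e+02  2.0000e-02 -8.9200e+01] [ 0.7   0.21 -0.93]
```

View pics/side7.png

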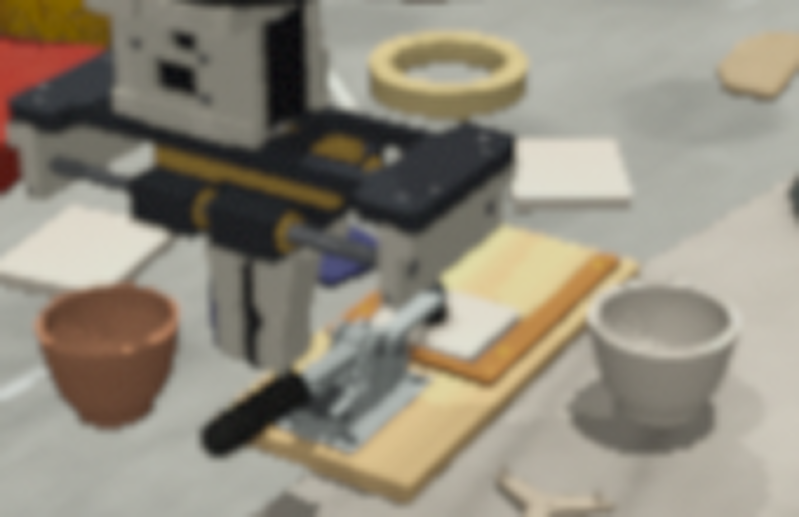

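Snapped over; the handle lies flat. Lift away, look again.

Call:
step_arm([
  [[0,0,-20],0],
  [[0,0,-45],0],
  [[0,0,-55],0],
  [[0,0,-55],0],
  [[30,0,-30],0],
  [[50,0,0],0],
  [[55,0,0],0],
  [[55,0,0],0],
  [[55,0,0],0],
  [[50,0,0],0],
  [[25,0,0],0],
  [[0,0,0],0],
  [[0,0,0],0],
  [[0,0,0],0],
])

```text
time_s: 15.8
tcp_pos: [0.5014, -0.0691, 0.2743]
eef_rot: [-180.0, 0.0, -89.1]
contact_force: [0.5, -0.7, -0.4]
gripper_width: 0.0006
```

```bash
python3 look.py 8
python3 - <<'E'
from h import *
c=load("top0.npz");a=load("side8.npz")
cl=cloud(a); 
th=np.radians(90.754);R=np.array([[np.cos(th),-np.sin(th)],[np.sin(th),np.cos(th)]])
j=(cl[...,:2]-[.4987,.1261])@R
for x in (.11,.13,.15,.165):
    m=(abs(j[...,0]-x)<.006)&(abs(j[...,1])<.02)&(a["z_map"]>0)&(cl[...,2]>.025)
    if m.any(): print("handle",x,cl[...,2][m].max().round(4))
E
```

```text
15.9 jig [-1.952e-01 -1.000e-04] 0.2743 [-179.99    0.    -89.12] [ 0.18  0.12 -0.3 ]
handle 0.11 0.0571
handle 0.13 0.0585
handle 0.15 0.0595
handle 0.165 0.0599
```

View pics/side8.png

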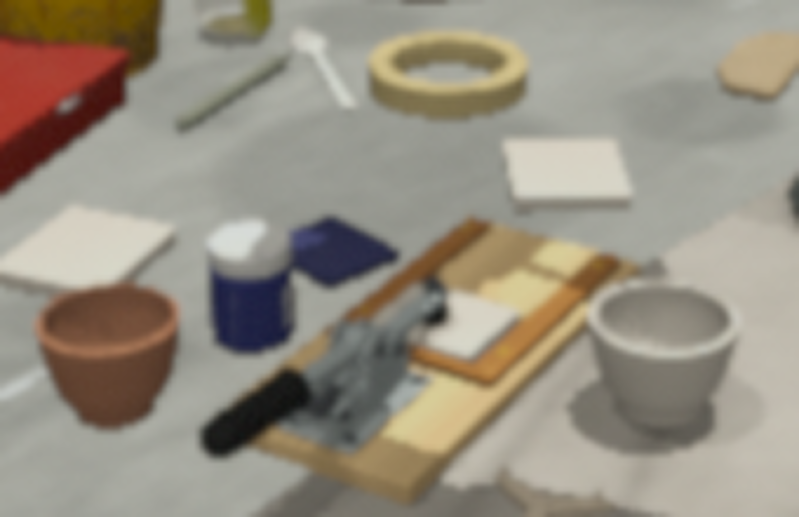

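View pics/top8.png

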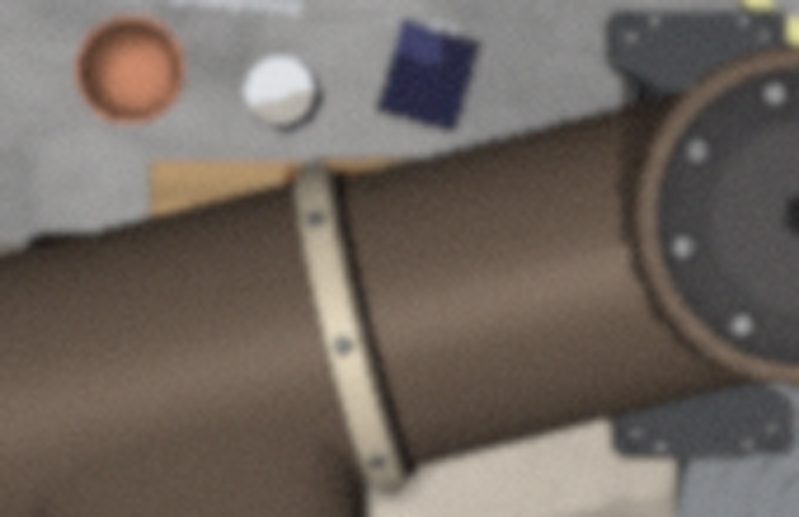

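Run:
```python
from h import *
s=load("side8.npz")
px=lambda p:(np.array(p)+.5)/4.7-.5+[160,170]
th=np.radians(90.754);R=np.array([[np.cos(th),-np.sin(th)],[np.sin(th),np.cos(th)]])
for n,p,z in[("tile back +y",(519,316),.02),("tile front +y",(476,357),.02),("tile back -y",(455,292),.02),("board corner",(413,489),.012),("board corner-",(638,262),.012)]:
    w=onz(s,[px(p)],z)[0];print(n,(R.T@(w[:2]-[.4987,.1261])).round(4))
```

```text
tile back +y [-0.0339  0.0337]
tile front +y [0.0094 0.0347]
tile back -y [-0.038  -0.0047]
board corner [0.1021 0.0581]
board corner- [-0.1268  0.0533]
```

```bash
python3 -c "
from plant import close_job;print(close_job())"
```

```text
the job is handed in; nothing more can be done
None
```

The tile is pushed home against the stop and the toggle clamp is locked with its foot on the tile. I handed the job in after about 16 s of the 45 s allowed.

- **Tile:** I pushed it about 39 mm along the slot with the shut fingertips until the force rose to about 13 N against the stop, with the finger front about 51 mm from the stop face (tile length 50 mm).
- **Clamp:** I followed the handle round its arc, pushing only on the grip. It snapped over by itself past the dead point. I then lifted the gripper clear.
- **Last checks:**
  - The grip's top measured 58.5 mm high, against 57.8 mm expected when locked.
  - The foot appears to rest on the tile in the side picture, but I could not measure its force directly.
  - The bystanders I could see had not moved.
  - The robot was clear of everything.
- **Disagreement:** The side camera reads about 2–3 mm (up to 6 mm at one board corner) off the top camera's jig pose. It puts the tile's front edge at jig x = +9 mm, which fits home at +10 mm. Its two readings of the blurred rear edge, −34 and −38 mm, differ from the −40 mm expected. The arm hid the jig from the top camera at the end, so I relied on the push force and the side picture.

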